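Let the tally balls out of the tipping bowl past a held stop card

TASK

Get all five orange balls out of the white tipping bowl and into the green tray, none into the red one: first stand the blue stop card upright by itself on the table on a short edge, then let go, take it again and hold it upright across the bowl's open rim so that only a narrow gap is left on the green tray's side, and tip the bowl all the way by pressing the card down on its floor. Never tip the bowl without the card across its rim, and do not move the radio, the bottle or the carton. When the balls are out, let the bowl swing back and leave the card standing upright on its short edge on the table.

Things in the scene. Friction and masses are not known exactly. Their poses are not given: they have to be found in the camera images.
- card_center (a point): Stop card: a stiff blue board with a paper patch on both faces, 90 x 68 x 14 mm, about 80 g, loose. Point at its centre; x along the 90 mm side, y along the 68 mm side, z through the 14 mm thickness. It starts lying flat on the note block (z up). Standing upright on a 68 mm edge, its centre is 45 mm up.
- note_block: White block of note paper, fixed, 70 (x) x 44 (y) x 26 mm high, narrower than the card that lies on it, so that the card overhangs it by about 12 mm on either side across its 68 mm width. Origin at the centre of its underside; it has the card's yaw to within 0.06 rad.
- stand: Dark steel stand that carries the tipping bowl, fixed. Origin on the table, straight below the bowl's hinge, z up; x (level) is the way the bowl pours, the hinge runs along y at 100 mm height. Base plate 130 x 150 mm; its posts stand outside the bowl and reach 106 mm height.
- bowl (a joint): Tilt of the white bowl about its hinge (rad). 0: at rest, leaning 0.14 rad back, so the balls lie at the rear; 0.14: floor level; 0.39: its stop, floor sloping 0.25 rad down to the open rim. A spring (with the balls, about 0.1 to 0.25 N m) brings it back to 0 when it is let go: pressing down on the floor 45 to 75 mm in front of the hinge with some 4 to 9 N tips it to the stop.
- bowl_rim (a point): Middle of the open pouring rim of the bowl, on its floor, 95 mm in front of the hinge (the hinge lies at floor level); x, y, z move with the bowl: x out over the rim, y along it, z up from the floor. The bowl has a flat floor, inside 104 mm wide (y) and 150 mm long (from 55 mm behind the hinge to the rim), walls 36 mm high and 4 mm thick at both sides and rear (rear corners cut off at 45 degrees), nothing at the rim.
- green_tray: Green catch tray, open-topped, fixed, 120 (x) x 100 (y) x 50 mm high, walls 4 mm, far wall 90 mm high; origin at the centre of its underside, axes as the stand's. It stands below one half of the pouring rim, left or right: centre 140 mm in front of the hinge and 52 mm to one side.
- red_tray: Red catch tray of the same form below the other half of the rim; must stay empty.
- radio_center (a point): Bystander: black and yellow hand radio lying on the table, 115 x 56 x 30 mm plus a 50 mm aerial; point at its centre.
- bottle_center (a point): Bystander: green water bottle, upright, 64 mm diameter, 190 mm high; point half-way up.
- kit_center (a point): Bystander: white carton 120 x 70 x 30 mm lying on the table; point at its centre.
- ball0_center (a point): Orange tally ball, 24 mm diameter, 18 g, smooth and rolling easily, loose, at first in the rear of the bowl; point at its centre.
- ball1_center (a point): Orange tally ball, 24 mm diameter, 18 g, smooth and rolling easily, loose, at first in the rear of the bowl; point at its centre.
- ball2_center (a point): Orange tally ball, 24 mm diameter, 18 g, smooth and rolling easily, loose, at first in the rear of the bowl; point at its centre.
- ball3_center (a point): Orange tally ball, 24 mm diameter, 18 g, smooth and rolling easily, loose, at first in the rear of the bowl; point at its centre.
- ball4_center (a point): Orange tally ball, 24 mm diameter, 18 g, smooth and rolling easily, loose, at first in the rear of the bowl; point at its centre.
Mind the look-alikes: they are no part of the job. Of the things that look like the stand, take the one that is farthest from the robot's base at the start. Leave any pink look-alike of the green_tray alone.

How it is judged:
By the outcome, as a careful person would: the job done as asked, in the order asked, and still so for the second after the job is handed in, with the robot touching nothing.
It also fails if it takes over 72 s, if anything falls off the work surface, if the arm or the gripper's body presses on something with over 40 N, if the wrist force passes 120 N, or if a joint passes its speed limit or range.

ROBOT

A 7-joint arm with a two-finger parallel gripper is mounted at the origin on the work surface. World frame = base frame: x ahead of the robot, y to its left, z up, the work surface at z = 0. Lengths are in m, angles in rad, forces in N, time in s.
With the tool pointing down it reaches from about 0.35 to 0.9 m from the base axis. Payload 8.1 kg.
Tool frame: the origin (TCP) lies at the very end of the fingers, on their centre line; the grasp point (between the pads) lies 19 mm behind it (arm.tcp_to_grasp is the z of the grasp point in the tool frame, in m); z points along the fingers, y is the line along which they close (so a half turn about z gives the same grasp; the last joint's range is limited). The gripper opens to 92 mm and grips with 3 to 60 N. Pads are 19 mm wide; open, the fingers measure 130 mm over their backs; the gripper's body (75 mm by 190 mm) begins 47 mm behind the grasp point.
Start: joints at [-1.36, 0.434, 0.025, 1.573, -0.012, 1.134, -0.075], TCP at [0.193, 0.594, 0.227] pointing down, gripper open.
Joint ranges: [-2.62, 2.62], [-0.44, 2.09], [-1.27, 1.32], [0.08, 2.57], [-1.32, 4.46], [0.12, 2], [-2.74, 2.74]. Speed limits (rad/s): [2.22, 2.22, 3.01, 3.01, 3.14, 3.14, 3.14].

INTERFACE

Orientations are given as a rotation vector (axis times angle).
In Python, from cell import readout, vision, sign_off, arm gives the robot as it stands. The module is installed in compiled form; this text tells all that it offers.
- The arm moves only by the shell command python3 -m creep 'ROWS' [FORCE]. ROWS is JSON, a list of rows, each a list of 5 numbers: the shift along the tool's x, y, z in units of 4 cm (1.0 is 4 cm), then the turn about the tool's z in units of 4 degrees (1.0 is 4 degrees), then the opening, from 0 (shut) to 1 (fully open). A call has 1 to 12 rows; each row shifts and turns the commanded pose from where the row before left it, along the tool's axes as they then stand; what a row does not reach is not made up. A row lasts 1/8 s, in which the tool goes at most 62.5 mm and 10.7 degrees, less where a joint would pass 70% of its speed; a pose out of reach is approached as far as the arm can. A call with a number of a shift or a turn outside -1 to 1 is refused whole. A call with a gripper value outside its range is refused whole. The fingers move at their own pace and stop on an object; FORCE is the grip in N (left out, the last holds). Time passes only in rows, so rows that do not move let the fingers close. It gives the time, the measured TCP pose, the force, the opening and the grip force at its end, in the units of the state.
- readout.observe(): the state, without advancing time (a new reading comes with each control period).
- vision.get_image(name): name is "scene" or "side" or "wrist"; returns a dict with "pixels" (384x512x3 uint8, blue, green, red), "z_map" (384x512 float32, m along the optical axis (not along the pixel's ray), 0 where there is no reading), "camera_matrix" (3x3 intrinsics, pixels), "position" and "rotation" of the camera in the world. Camera axes: x right, y up, looking along -z (the intrinsics and any distortion apply to the point x, -y, -z); pixel columns grow to the right and rows downward; lengths in m; the calibration is good to about 2 mm. A picture is of the moment at which its call begins.
- sign_off(): hands the job in; it is judged then, once.
The state is a dict: "clock": time; "joints": joint angles; "dq": joint speeds; "joint_efforts": joint torques, N m; "position": TCP position; "ee_rot": TCP orientation; "force": force on the tool from outside, world axes, zero at the start; "ft_torque": the same for the moment, N m; "width": opening from 0.0 (shut) to 1.0 (fully open); "gripper_force": force on a finger pad.
Only numpy, scipy, OpenCV 4.12 (cv2) and the standard library are available. Lean on these libraries where they do the work, as an engineer would, in place of code of your own. Each camera call takes 0.05 s, during which the arm holds its last target. There are 200 camera calls.

## Working session

There is one attempt and no reset: what is moved stays moved. The work goes in short steps, Python scripts to look and compute and a shell command to move; the robot and the scene stay as the last step left them, time stands still between calls to the robot, and variables do not carry over. Pictures are saved under pics/ and viewed, at most 10 in all, crops included, and the job is handed in when it is done.

```bash
mkdir -p pics
cat > h.py <<'E'
import numpy as np, cv2
from scipy.spatial.transform import Rotation as R
from cell import readout, vision
def cam(n):
    d=vision.get_image(n); r=np.array(d["rotation"],float)
    if r.shape!=(3,3): r=R.from_rotvec(r.ravel()).as_matrix()
    d["R"]=r; return d
def cloud(d):
    z=d["z_map"].astype(float); K=np.array(d["camera_matrix"]); v,u=np.mgrid[:z.shape[0],:z.shape[1]]
    p=np.stack([(u-K[0,2])/K[0,0]*z,-(v-K[1,2])/K[1,1]*z,-z],-1)
    return p@d["R"].T+np.array(d["position"])
E
python3 - <<'E'
from h import *
print(readout.observe())
ims=[]
for n in("scene","side"):
    d=cam(n); np.save(n+".npy",np.dstack([d["pixels"],cloud(d)])); print(n,d["position"],np.array(d["camera_matrix"]).tolist(),np.round(d["R"],3).tolist())
    cv2.imwrite(f"pics/{n}0.png",d["pixels"])
E
```

```text
{'clock': 0.0, 'joints': array([-1.35958428,  0.4351919 ,  0.024976  ,  1.57408305, -0.01157681,
        1.13397401, -0.07509936]), 'dq': array([-2.55495714e-05, -1.63649915e-03,  1.10435053e-04,  4.51218901e-04,
       -1.49881064e-03, -8.53318894e-04,  2.78845284e-04]), 'joint_efforts': array([-8.97592035e-04, -6.67839575e+01,  9.84498337e-01, -3.14464617e+01,
       -6.07468304e-02,  4.24889009e-02,  1.69710906e-04]), 'position': array([0.19283903, 0.5939871 , 0.22596974]), 'ee_rot': array([-4.90998525e-01, -3.10290719e+00,  2.37154968e-03]), 'force': array([-0.27519123,  0.42637125, -1.10196953]), 'ft_torque': array([0.02919523, 0.0210998 , 0.02919069]), 'gripper_force': 0.0, 'width': 0.9987138484916974}
scene [ 1.15143859 -0.54964022  0.77588473] [[416.0677298931545, 0.0, 252.1764107399123], [0.0, 416.0677298931545, 188.0862516700056], [0.0, 0.0, 1.0]] [[0.672, -0.455, 0.584], [0.741, 0.401, -0.539], [0.011, 0.795, 0.607]]
side [ 0.43675885 -0.85189592  0.81695675] [[384.73511015489987, 0.0, 257.7267235923558], [0.0, 384.73511015489987, 191.16473643254835], [0.0, 0.0, 1.0]] [[0.996, 0.064, -0.065], [-0.091, 0.617, -0.782], [-0.01, 0.784, 0.62]]
```

View pics/scene0.png

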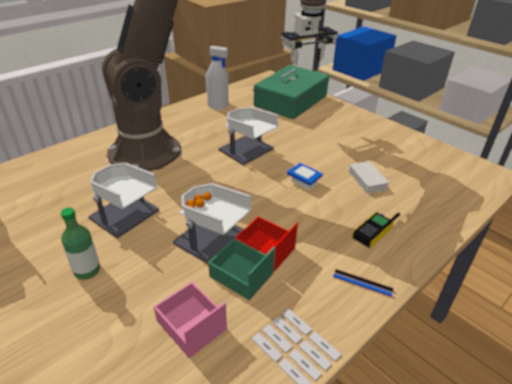

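View pics/side0.png

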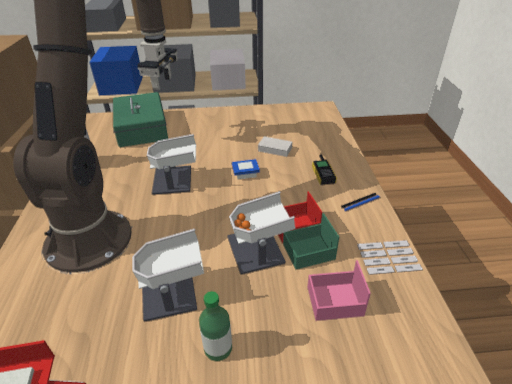

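The scene picture shows three stands with white bowls, at scene px (247,140), (122,200) and (213,225). The third holds the balls, has the red and green trays in front of it, and looks farthest from the base. The blue card lies on its block at (305,174). The pink tray at (190,318) is a look-alike. I'll measure these and confirm in a crop.

```bash
cat > m.py <<'E'
from h import *
for n in("scene","side"):
    a=np.load(n+".npy"); px=a[...,:3].astype(np.uint8); P=a[...,3:]; hsv=cv2.cvtColor(px,cv2.COLOR_BGR2HSV)
    H,S,V=[hsv[...,i].astype(int) for i in range(3)]; Z=P[...,2]
    ok=(P[...,0]>-.1)&(P[...,0]<1.1)&(abs(P[...,1])<.8)&(a[...,5]>.004)
    def rep(name,m,rect=True,mn=25):
        k,l,st,c=cv2.connectedComponentsWithStats((m&ok).astype(np.uint8))
        for i in range(1,k):
            if st[i,4]<mn: continue
            p=P[l==i]; (cx,cy),(w,h),an=cv2.minAreaRect(p[:,:2].astype(np.float32))
            print(n,name,"px",c[i].round(),st[i,4],"c",np.round([cx,cy],3),"wh",np.round([w,h],3),"ang",round(an,1),"z",np.round(np.percentile(p[:,2],[2,50,98]),3))
    rep("blue",(H>100)&(H<130)&(S>130)&(Z<.1))
    rep("cardtop",(Z>.034)&(Z<.05)&(((H>95)&(H<130)&(S>120))|(S<60)&(V>150)))
    rep("green",(H>65)&(H<90)&(S>90)&(Z<.2))
    rep("red",((H<6)|(H>174))&(S>180)&(Z<.2))
    rep("orange",(H>6)&(H<14)&(S>190)&(V>150)&(Z>.08)&(Z<.2))
    rep("white",(S<45)&(V>110)&(Z>.085)&(Z<.2),mn=200)
    rep("dark",(V<90)&(Z<.02)&(S<120),mn=150)
    rep("carton",(S<50)&(V>120)&(Z>.02)&(Z<.04),mn=100)
E
python3 m.py
python3 - <<'E'
import numpy as np,cv2
s=np.load("scene.npy")[...,:3].astype(np.uint8)
cv2.imwrite("pics/crop1.png",cv2.resize(s[90:300,80:340],None,fx=3,fy=2.8,interpolation=cv2.INTER_CUBIC))
E
```

```text
scene blue px [304. 175.] 208 c [0.489 0.279] wh [0.091 0.067] ang 7.6 z [0.031 0.038 0.041]
scene blue px [363. 284.] 165 c [0.856 0.076] wh [0.133 0.011] ang 23.7 z [0.005 0.008 0.011]
scene cardtop px [305. 174.] 336 c [0.489 0.281] wh [0.09  0.072] ang 6.2 z [0.035 0.039 0.042]
scene green px [290.  91.] 2249 c [0.07 0.66] wh [0.198 0.275] ang 11.9 z [0.016 0.094 0.101]
scene green px [ 68. 214.] 103 c [ 0.386 -0.383] wh [0.021 0.025] ang 73.4 z [0.177 0.188 0.191]
scene green px [380. 220.] 123 c [0.764 0.276] wh [0.037 0.041] ang 89.3 z [0.027 0.029 0.033]
scene green px [ 77. 243.] 268 c [ 0.407 -0.388] wh [0.053 0.019] ang 76.4 z [0.098 0.117 0.132]
scene green px [242. 268.] 1808 c [ 0.631 -0.116] wh [0.148 0.101] ang 11.8 z [0.005 0.035 0.089]
scene red px [271. 238.] 1184 c [ 0.608 -0.013] wh [0.147 0.101] ang 12.2 z [0.005 0.038 0.089]
scene white px [220.  78.] 318 c [-0.083  0.414] wh [0.079 0.033] ang 89.4 z [0.088 0.128 0.175]
scene white px [251. 122.] 1140 c [0.243 0.265] wh [0.16 0.13] ang 1.6 z [0.093 0.113 0.146]
scene white px [122. 184.] 2013 c [ 0.275 -0.22 ] 
[... 2380 characters left out ...]
.117] ang 9.3 z [0.092 0.11  0.146]
side dark px [173. 180.] 781 c [0.226 0.267] wh [0.127 0.151] ang 0.9 z [0.005 0.011 0.015]
side dark px [ 99. 250.] 1069 c [ 0.035 -0.045] wh [0.243 0.139] ang 36.7 z [0.005 0.012 0.019]
side dark px [309. 238.] 175 c [ 0.649 -0.071] wh [0.049 0.115] ang 73.6 z [0.004 0.01  0.02 ]
side dark px [255. 255.] 1169 c [ 0.491 -0.094] wh [0.13  0.152] ang 11.1 z [0.006 0.011 0.014]
side dark px [309. 259.] 204 c [ 0.624 -0.149] wh [0.075 0.152] ang 65.1 z [0.004 0.012 0.02 ]
side dark px [170. 300.] 1368 c [ 0.26  -0.242] wh [0.127 0.1  ] ang 10.0 z [0.006 0.011 0.014]
side carton px [275. 144.] 337 c [0.613 0.437] wh [0.078 0.12 ] ang 62.7 z [0.022 0.029 0.032]
```

View pics/crop1.png

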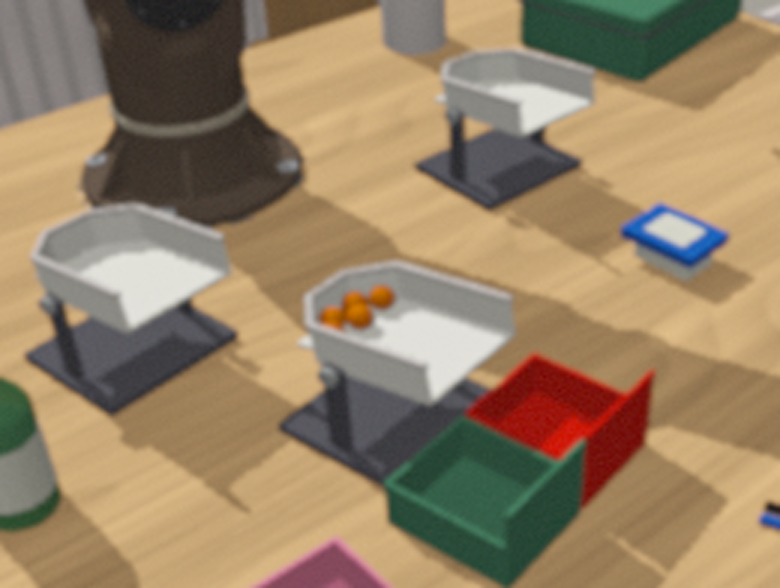

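The crop confirms it: the ball-laden stand at scene px (208,246), world (0.49,-0.10), is the farthest from the base (0.50 m against 0.35 m for the other two). Green lies on its right, at -y. The card is at (0.487,0.280), yaw about 6.5°.

The tool can't be tilted, so the plan is:
1. Grip the card weakly by its 68 mm width near one end and let it swing down about the pads.
2. Stand it on the table and let go.
3. Take it again by its faces for the bowl.

```bash
cat >> h.py <<'E'
def plan(p,yaw_deg):
    """print moves to TCP p with tool-y line at world yaw (mod 180); turn first, then shift"""
    s=readout.observe(); M=R.from_rotvec(s["ee_rot"]).as_matrix(); ty=np.degrees(np.arctan2(M[1,1],M[0,1]))
    dw=(yaw_deg-ty+90)%180-90; turn=-dw   # tool z is down
    M2=M@R.from_euler('z',turn,degrees=True).as_matrix()
    d=np.array(p)-s["position"]
    print("toolY yaw %.1f -> turn units %.2f; then shift units (after turn)"%(ty,turn/4),np.round(M2.T@d/.04,2),"(before turn)",np.round(M.T@d/.04,2),"tilt",np.round(M[:,2],3),"q7",round(s["joints"][6],2),"t",round(s["clock"],2),"pos",np.round(s["position"],4))
E
python3 -c "
from h import *
a=np.radians(6.5); print(np.array([.487,.28])+.033*np.array([np.cos(a),np.sin(a)]))
plan([.520,.284,.12],96.5)"
```

```text
[0.51978787 0.28373571]
toolY yaw 72.0 -> turn units -6.12; then shift units (after turn) [-7.25 -8.62  2.66] (before turn) [-10.17  -4.84   2.66] tilt [-0.    -0.001 -1.   ] q7 -0.08 t 0.1 pos [0.1928 0.594  0.226 ]
```

```bash
python3 -m creep '[[-0.93,-0.44,0.1,0,1],[-0.93,-0.44,0.1,0,1],[-0.93,-0.44,0.1,0,1],[-0.93,-0.44,0.1,0,1],[-0.93,-0.44,0.1,0,1],[-0.92,-0.44,0.1,0,1],[-0.92,-0.44,0.1,0,1],[-0.92,-0.44,0.1,0,1],[-0.92,-0.44,0.1,0,1],[-0.92,-0.44,0.1,0,1],[-0.92,-0.44,0.1,0,1]]' && python3 -m creep '[[0,0,0.2,-1,1],[0,0,0.2,-1,1],[0,0,0.2,-1,1],[0,0,0.2,-1,1],[0,0,0.2,-1,1],[0,0,0.2,-1,1],[0,0,0,0,1],[0,0,0,0,1]]'
python3 - <<'E'
from h import *
d=cam("wrist"); cv2.imwrite("pics/w1.png",d["pixels"]); P=cloud(d)
h=cv2.cvtColor(d["pixels"],cv2.COLOR_BGR2HSV)
m=(P[...,2]>.033)&(P[...,2]<.047)&(abs(P[...,0]-.487)<.08)&(abs(P[...,1]-.28)<.08)
p=P[m]; print(m.sum(),cv2.minAreaRect(p[:,:2].astype(np.float32)),np.median(p[:,2]))
plan([.520,.284,.014],96.5)
E
```

```text
clock: 1.48
position: [0.5207, 0.2837, 0.1823]
ee_rot: [-0.491, -3.103, 0.001]
force: [1.0, 0.7, 0.1]
width: 1.0
gripper_force: 0.0
clock: 2.48
position: [0.5202, 0.2847, 0.1348]
ee_rot: [0.162, -3.137, -0.0]
force: [-0.2, 0.4, -0.1]
width: 1.004
gripper_force: 0.0
7614 ((0.48721665143966675, 0.28136253356933594), (0.08928139507770538, 0.06821104884147644), 5.539987087249756) 0.04046434295122342
toolY yaw 95.9 -> turn units -0.14; then shift units (after turn) [ 0.01 -0.02  3.02] (before turn) [ 0.01 -0.02  3.02] tilt [ 0.  0. -1.] q7 1.1 t 2.52 pos [0.5202 0.2848 0.135 ]
```

View pics/w1.png

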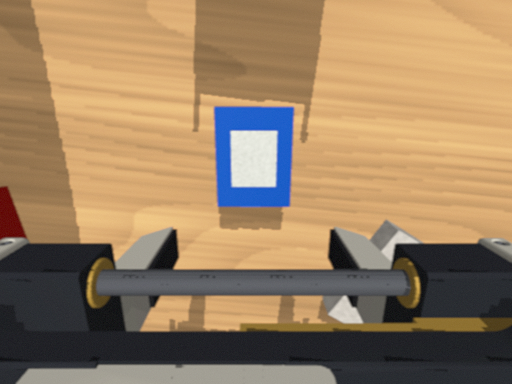

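The wrist view shows the card at px (254,157), centred between the fingers and matching the estimate of (0.487,0.281), yaw 5.5°. I'll go down and grip it lightly near its far end.

```bash
python3 -m creep '[[0,0,0.6,0,1],[0,0,0.6,0,1],[0,0,0.6,0,1],[0,0,0.6,0,1],[0,0,0.6,0,1],[0,0,0,0,1],[0,0,0,0,0.5],[0,0,0,0,0.5],[0,0,0,0,0.5],[0,0,0,0,0.5]]' 4 && python3 -m creep '[[0,0,0,0,0.5],[0,0,0,0,0.5],[0,0,-0.3,0,0.5],[0,0,-0.6,0,0.5],[0,0,-0.6,0,0.5],[0,0,-0.6,0,0.5],[0,0,-0.6,0,0.5],[0,0,-0.6,0,0.5],[0,0,0,0,0.5],[0,0,0,0,0.5]]' 4
python3 - <<'E'
from h import *
plan([.520,.284,.014],95.5)
ims=[]
for n in("scene","side"):
    d=cam(n); h=cv2.cvtColor(d["pixels"],cv2.COLOR_BGR2HSV);P=cloud(d)
    m=cv2.inRange(h,(100,120,40),(130,255,255))>0; m&=(abs(P[...,0]-.5)<.15)&(abs(P[...,1]-.28)<.12)
    p=P[m]; print(n,m.sum(),p.min(0).round(3),p.max(0).round(3))
    v,u=np.argwhere(m).mean(0).astype(int); ims.append(cv2.resize(d["pixels"][max(v-60,0):v+60,u-65:u+65],(400,370)))
cv2.imwrite("pics/c2.png",np.hstack(ims))
E
```

```text
clock: 3.78
position: [0.5206, 0.2851, 0.0156]
ee_rot: [-0.165, 3.136, 0.001]
force: [-0.2, 0.1, 5.4]
width: 0.74
gripper_force: 4.0
clock: 5.03
position: [0.5197, 0.2845, 0.1463]
ee_rot: [0.165, -3.137, 0.0]
force: [-0.9, -0.2, -1.0]
width: 0.74
gripper_force: 4.0
toolY yaw 96.0 -> turn units 0.13; then shift units (after turn) [-0.01 -0.01  3.31] (before turn) [-0.01 -0.01  3.31] tilt [-0.001 -0.    -1.   ] q7 1.1 t 5.03 pos [0.5197 0.2845 0.1463]
scene 180 [0.449 0.226 0.158] [0.565 0.323 0.471]
side 143 [0.44  0.24  0.157] [0.511 0.315 0.171]
```

View pics/c2.png

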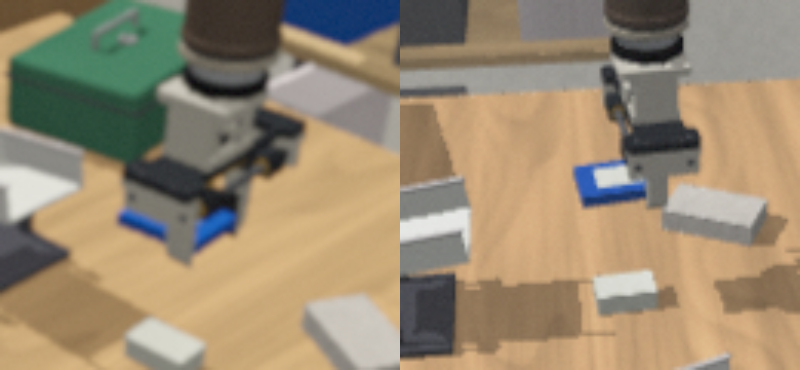

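The left half shows the card held level at about px (180,225), and the right half shows the same at (610,185). The pads' friction stops it drooping. I'll drop the grip to 3 N and shake gently so gravity swings the free end down.

```bash
python3 -m creep '[[0,0,0,0,0.5],[0,0,-0.8,0,0.5],[0,0,0.8,0,0.5],[0,0,-0.8,0,0.5],[0,0,0.8,0,0.5],[0,0,-0.8,0,0.5],[0,0,0.8,0,0.5],[0,0,0,0,0.5]]' 3
cat > look.py <<'E'
from h import *
import sys
s=readout.observe(); c=s["position"]; print("t",s["clock"],"pos",c.round(4),"w",s["width"],"f",s["force"].round(1))
ims=[]
for n in("scene","side"):
    d=cam(n); h=cv2.cvtColor(d["pixels"],cv2.COLOR_BGR2HSV);P=cloud(d)
    m=cv2.inRange(h,(100,120,40),(130,255,255))>0; m&=(abs(P[...,0]-c[0])<.12)&(abs(P[...,1]-c[1])<.12)&(P[...,2]<c[2]+.1)&(P[...,2]>.012)
    p=P[m]
    if len(p)<10: print(n,"no blue"); continue
    (a,b),(w,hh),an=cv2.minAreaRect(p[:,:2].astype(np.float32))
    print(n,m.sum(),"min",p.min(0).round(3),"max",p.max(0).round(3),"rect",np.round([a,b,w,hh,an],3))
    v,u=np.argwhere(m).mean(0).astype(int); ims.append(cv2.resize(d["pixels"][max(v-60,0):v+60,max(u-65,0):u+65],(400,370)))
if len(sys.argv)>1: cv2.imwrite(sys.argv[1],np.hstack(ims))
E
python3 look.py
```

```text
clock: 6.12
position: [0.5185, 0.2838, 0.1446]
ee_rot: [0.165, -3.133, 0.004]
force: [0.2, 0.4, -0.5]
width: 0.745
gripper_force: 3.0
t 6.125 pos [0.5185 0.2838 0.1446] w 0.7454603696472472 f [ 0.2  0.4 -0.5]
scene 101 min [0.482 0.244 0.099] max [0.561 0.321 0.222] rect [ 0.532  0.271  0.082  0.074 68.785]
side 107 min [0.468 0.195 0.096] max [0.514 0.311 0.211] rect [0.494 0.253 0.039 0.118 9.008]
```

It drooped by about 60°, so I'll keep going.

```bash
python3 -m creep '[[0,0,-0.8,0,0.5],[0,0,0.8,0,0.5],[0,0,-0.8,0,0.5],[0,0,0.8,0,0.5],[0,0,-0.8,0,0.5],[0,0,0.8,0,0.5],[0,0,0,0,0.5]]' 3
python3 look.py pics/c3.png
```

```text
clock: 7.1
position: [0.519, 0.2841, 0.1459]
ee_rot: [0.165, -3.135, 0.002]
force: [-0.7, 0.5, -0.7]
width: 0.741
gripper_force: 3.0
t 7.1 pos [0.519  0.2841 0.1459] w 0.7411556434857378 f [-0.7  0.5 -0.7]
scene 121 min [0.493 0.245 0.097] max [0.563 0.322 0.22 ] rect [0.527 0.284 0.069 0.076 2.086]
side 101 min [0.478 0.244 0.095] max [0.514 0.307 0.163] rect [0.496 0.276 0.033 0.063 4.862]
```

View pics/c3.png

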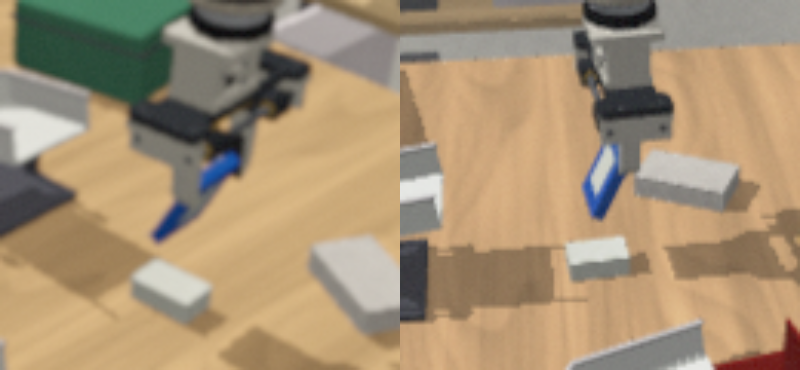

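The card hangs about 25° off vertical, with its lower end towards the base (right half, px (600,215)). I'll carry it to the free table at (0.52,0.13).

```bash
python3 -c "
from h import *
plan([.520,.13,.068],95.5)"
```

```text
toolY yaw 96.0 -> turn units 0.13; then shift units (after turn) [ 0.37 -3.85  1.98] (before turn) [ 0.41 -3.85  1.98] tilt [-0. -0. -1.] q7 1.1 t 7.2 pos [0.5201 0.2847 0.1474]
```

```bash
python3 -m creep '[[0.04,-0.2,0,0,0.5],[0.05,-0.5,0,0,0.5],[0.05,-0.5,0,0,0.5],[0.05,-0.5,0,0,0.5],[0.05,-0.5,0,0,0.5],[0.05,-0.5,0.2,0,0.5],[0.05,-0.5,0.4,0,0.5],[0.04,-0.4,0.5,0,0.5],[0.02,-0.25,0.5,0,0.5],[0,0,0.3,0,0.5],[0,0,0.08,0,0.5],[0,0,0,0,0.5]]' 3
python3 look.py
```

```text
clock: 8.7
position: [0.5205, 0.1306, 0.0677]
ee_rot: [-0.166, 3.137, 0.001]
force: [0.9, 0.4, 0.2]
width: 0.743
gripper_force: 3.0
t 8.7 pos [0.5205 0.1306 0.0677] w 0.7429327729206824 f [0.9 0.4 0.2]
scene 142 min [0.493 0.071 0.018] max [0.566 0.169 0.147] rect [ 0.539  0.12   0.082  0.077 75.164]
side 83 min [0.479 0.046 0.017] max [0.516 0.157 0.14 ] rect [0.5   0.103 0.031 0.109 7.943]
```

```bash
python3 -m creep '[[0,0,0.2,0,0.5],[0,0,0.15,0,0.5],[0.1,0,0,0,0.5],[0.1,0,-0.01,0,0.5],[0.1,0,-0.02,0,0.5],[0.1,0,-0.02,0,0.5],[0.1,0,-0.02,0,0.5],[0.1,0,-0.02,0,0.5],[0.1,0,-0.01,0,0.5],[0.1,0,0,0,0.5],[0,0,0,0,0.5]]' 3
python3 look.py pics/c4.png
```

```text
clock: 10.18
position: [0.4881, 0.1265, 0.0575]
ee_rot: [0.165, -3.137, 0.0]
force: [-0.2, 0.0, -0.2]
width: 0.739
gripper_force: 3.0
t 10.175 pos [0.4881 0.1265 0.0575] w 0.7389361439778699 f [-0.2  0.  -0.2]
scene 152 min [0.475 0.066 0.014] max [0.533 0.164 0.134] rect [5.0500e-01 1.1500e-01 9.6000e-02 5.8000e-02 8.8672e+01]
side 41 min [0.462 0.087 0.013] max [0.49  0.142 0.054] rect [4.7000e-01 1.1300e-01 1.6000e-02 5.7000e-02 2.8013e+01]
```

View pics/c4.png

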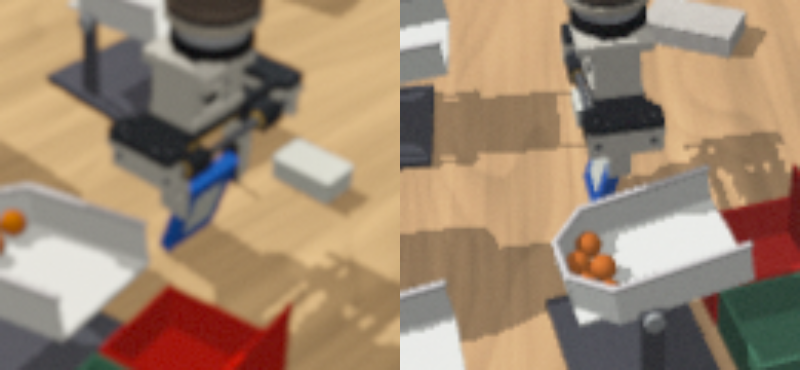

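It's still leaning about 18°, and the force says it hardly touched the table. I'll lower a little more, then drag.

```bash
python3 -m creep '[[0,0,0.05,0,0.5],[0,0,0.05,0,0.5],[0,0,0,0,0.5]]' 3; python3 -m creep '[[0.1,0,0,0,0.5],[0.1,0,-0.01,0,0.5],[0.1,0,-0.01,0,0.5],[0.1,0,-0.01,0,0.5],[0.1,0,0,0,0.5],[0,0,0,0,0.5]]' 3
python3 look.py
```

```text
clock: 10.65
position: [0.489, 0.1267, 0.0536]
ee_rot: [-0.165, 3.136, 0.0]
force: [1.6, 0.5, 2.1]
width: 0.744
gripper_force: 3.0
clock: 11.4
position: [0.4681, 0.1244, 0.0547]
ee_rot: [0.165, -3.137, 0.0]
force: [0.1, 0.2, -1.0]
width: 0.741
gripper_force: 3.0
t 11.4 pos [0.4681 0.1244 0.0547] w 0.7411727766216256 f [ 0.1  0.2 -1. ]
scene 179 min [0.46  0.066 0.012] max [0.514 0.161 0.136] rect [ 0.478  0.11   0.041  0.107 26.955]
side 30 min [0.45  0.087 0.015] max [0.474 0.141 0.049] rect [4.5500e-01 1.1200e-01 1.7000e-02 5.6000e-02 2.6917e+01]
```

```bash
cat > tilt.py <<'E'
from h import *
s=readout.observe(); c=s["position"]
d=cam("scene"); P=cloud(d); h=cv2.cvtColor(d["pixels"],cv2.COLOR_BGR2HSV)
M=R.from_rotvec(s["ee_rot"]).as_matrix(); Q=(P-c)@np.c_[M[:,0],M[:,1],[0,0,1]]; Q[...,2]=P[...,2]
for nm,m in (("blue",cv2.inRange(h,(100,120,40),(130,255,255))>0),("all",np.ones(P.shape[:2],bool))):
    m=m&(abs(Q[...,1])<.026)&(Q[...,2]>.014)&(Q[...,2]<.06 if nm=="all" else Q[...,2]<.1)&(abs(Q[...,0])<.04)
    q=Q[m]
    if len(q)<15: print(nm,len(q)); continue
    A=np.c_[q[:,2],q[:,1],np.ones(len(q))]; w=np.ones(len(q))
    for _ in range(5):
        k,*_r=np.linalg.lstsq(A*w[:,None],q[:,0]*w,rcond=None); r=q[:,0]-A@k; w=1/(1+(r/.003)**2)
    print(nm,len(q),"dx_tool/dz %.3f (deg %.1f) yaw %.3f x@z=.045 %.4f res %.4f z %.3f-%.3f"%(k[0],np.degrees(np.arctan(k[0])),k[1],k[0]*.045+k[2],np.median(abs(r)),q[:,2].min(),q[:,2].max()))
E
python3 tilt.py
```

```text
blue 82 dx_tool/dz -0.157 (deg -8.9) yaw 0.009 x@z=.045 -0.0058 res 0.0014 z 0.014-0.091
all 112 dx_tool/dz -0.180 (deg -10.2) yaw -0.004 x@z=.045 -0.0063 res 0.0006 z 0.014-0.060
```

```bash
python3 -m creep '[[0,0,0.03,0,0.5],[0.1,0,0,0,0.5],[0.1,0,0,0,0.5],[0.1,0,0,0,0.5],[0.1,0,0,0,0.5],[0,0,0,0,0.5]]' 3
python3 tilt.py
```

```text
clock: 12.3
position: [0.452, 0.1227, 0.0535]
ee_rot: [0.165, -3.136, 0.0]
force: [-0.6, -0.4, 1.5]
width: 0.743
gripper_force: 3.0
blue 90 dx_tool/dz -0.044 (deg -2.5) yaw 0.015 x@z=.045 -0.0095 res 0.0013 z 0.014-0.092
all 127 dx_tool/dz -0.063 (deg -3.6) yaw 0.005 x@z=.045 -0.0096 res 0.0010 z 0.014-0.060
```

```bash
python3 -m creep '[[0.1,0,0.01,0,0.5],[0.04,0,0.03,0,0.5],[0,0,0.03,0,0.5],[0,0,0,0,0.5]]' 3
python3 tilt.py
```

```text
clock: 12.85
position: [0.4473, 0.1222, 0.0507]
ee_rot: [-0.165, 3.137, 0.0]
force: [1.1, 0.0, 2.8]
width: 0.739
gripper_force: 3.0
blue 90 dx_tool/dz 0.011 (deg 0.6) yaw -0.007 x@z=.045 -0.0113 res 0.0009 z 0.014-0.091
all 139 dx_tool/dz -0.008 (deg -0.4) yaw 0.004 x@z=.045 -0.0116 res 0.0008 z 0.014-0.060
```

It's upright within 1°, so I'll let go.

```bash
python3 -m creep '[[0,0,0,0,0.78],[0,0,0,0,0.82],[0,0,0,0,0.9],[0,0,0,0,1],[0,0,0,0,1],[0,0,-0.5,0,1],[0,0,-0.8,0,1],[0,0,-0.8,0,1],[0,0,-0.8,0,1],[0,0,0,0,1]]' 
python3 tilt.py
python3 look.py
```

```text
clock: 14.15
position: [0.4485, 0.1227, 0.1689]
ee_rot: [-0.165, 3.133, 0.002]
force: [-0.0, 0.9, -0.7]
width: 1.0
gripper_force: 0.0
blue 109 dx_tool/dz 0.021 (deg 1.2) yaw 0.005 x@z=.045 -0.0093 res 0.0017 z 0.014-0.092
all 140 dx_tool/dz -0.003 (deg -0.2) yaw -0.002 x@z=.045 -0.0097 res 0.0008 z 0.014-0.060
t 14.2 pos [0.4477 0.1224 0.1675] w 0.9987302493196064 f [-1.3  0.2 -0.4]
scene 216 min [0.444 0.086 0.012] max [0.465 0.152 0.093] rect [0.454 0.119 0.014 0.067 7.767]
side 116 min [0.441 0.084 0.022] max [0.458 0.154 0.092] rect [0.449 0.119 0.013 0.07  5.434]
```

The card is standing upright by itself at (0.451,0.119), with its normal at yaw 6°. I'll turn the tool 90° to take it by the faces.

```bash
python3 -m creep '[[0,0,0,1,1],[0,0,0,1,1],[0,0,0,1,1],[0,0,0,1,1],[0,0,0,1,1],[0,0,0,1,1],[0,0,0,1,1],[0,0,0,1,1],[0,0,0,1,1],[0,0,0,1,1],[0,0,0,1,1],[0,0,0,1,1]]'; python3 -m creep '[[0,0,0,1,1],[0,0,0,1,1],[0,0,0,1,1],[0,0,0,1,1],[0,0,0,1,1],[0,0,0,1,1],[0,0,0,1,1],[0,0,0,1,1],[0,0,0,1,1],[0,0,0,1,1],[0,0,0,0.5,1],[0,0,0,0,1]]'
python3 - <<'E'
from h import *
for n in("wrist","scene","side"):
    d=cam(n); P=cloud(d); h=cv2.cvtColor(d["pixels"],cv2.COLOR_BGR2HSV)
    m=cv2.inRange(h,(95,100,30),(130,255,255))>0
    m&=(P[...,2]>.084)&(P[...,2]<.097)&(abs(P[...,0]-.45)<.06)&(abs(P[...,1]-.12)<.08)
    p=P[m]; print(n,m.sum(),np.round(sum(map(list,cv2.minAreaRect(p[:,:2].astype(np.float32))[:2]),[]),4),cv2.minAreaRect(p[:,:2].astype(np.float32))[2]) if m.sum()>5 else print(n,m.sum())
plan([.451,.119,.055],6)
E
```

```text
clock: 15.8
position: [0.4464, 0.1219, 0.1655]
ee_rot: [-1.128, -2.93, 0.003]
force: [-0.2, -1.1, -0.1]
width: 1.003
gripper_force: 0.0
clock: 17.3
position: [0.4468, 0.1221, 0.1662]
ee_rot: [-2.101, -2.335, 0.002]
force: [-0.1, -0.8, 0.0]
width: 0.998
gripper_force: 0.0
wrist 1165 [0.4504 0.1232 0.013  0.0679] 5.751853942871094
scene 85 [0.4525 0.1209 0.0159 0.0675] 6.558229446411133
side 62 [0.4486 0.1206 0.0141 0.0704] 7.113205432891846
toolY yaw 6.1 -> turn units 0.02; then shift units (after turn) [-0.09  0.09  2.79] (before turn) [-0.09  0.09  2.79] tilt [-0. -0. -1.] q7 -0.16 t 17.45 pos [0.4471 0.1221 0.1666]
```

```bash
python3 -m creep '[[-0.02,0.09,0.2,0,1],[0,0,0.5,0,1],[0,0,0.5,0,1],[0,0,0.5,0,1],[0,0,0.5,0,1],[0,0,0.4,0,1],[0,0,0.15,0,1],[0,0,0,0,0.6],[0,0,0,0,0.4],[0,0,0,0,0.3]]' 30; python3 -m creep '[[0,0,0,0,0.1],[0,0,0,0,0.05],[0,0,0,0,0.05],[0,0,0,0,0.05],[0,0,0,0,0.05],[0,0,-0.4,0,0.05],[0,0,-0.8,0,0.05],[0,0,-0.8,0,0.05],[0,0,-0.8,0,0.05],[0,0,-0.5,0,0.05],[0,0,0,0,0.05]]' 30
python3 look.py pics/c5.png
```

```text
clock: 18.7
position: [0.4512, 0.122, 0.0572]
ee_rot: [2.101, 2.335, 0.002]
force: [0.9, 0.6, 0.5]
width: 0.723
gripper_force: 0.0
clock: 20.08
position: [0.4516, 0.1221, 0.1898]
ee_rot: [2.101, 2.334, 0.004]
force: [-0.8, -0.1, -1.5]
width: 0.151
gripper_force: 30.0
t 20.075 pos [0.4516 0.1221 0.1898] w 0.15125806499223685 f [-0.8 -0.1 -1.5]
scene 258 min [0.445 0.088 0.136] max [0.466 0.155 0.226] rect [0.454 0.121 0.019 0.068 6.598]
side 153 min [0.444 0.083 0.133] max [0.459 0.154 0.258] rect [4.5300e-01 1.1800e-01 7.1000e-02 1.5000e-02 8.6899e+01]
```

View pics/c5.png

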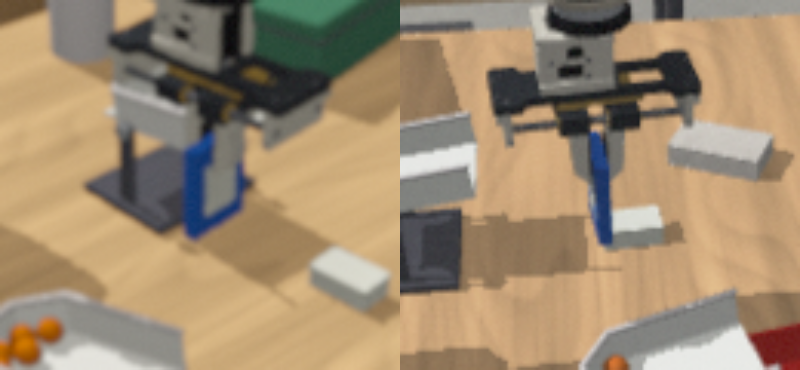

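The card is now held upright by its faces (left half, px (213,190)), centred on the TCP. Next I go above the bowl with the card yawed 25°, so it deflects the balls towards green.

```bash
python3 -c "
from h import *
plan([.5594,-.0693,.24],37)"
```

```text
toolY yaw 6.0 -> turn units -7.74; then shift units (after turn) [-5.45 -0.7  -1.3 ] (before turn) [-5.04  2.21 -1.3 ] tilt [-0.001 -0.    -1.   ] q7 -0.16 t 20.18 pos [0.4504 0.1217 0.1881]
```

```bash
python3 -m creep '[[0,0,-0.65,0,0.05],[0,0,-0.65,0,0.05],[-0.5,0.22,0,0,0.05],[-0.65,0.28,0,0,0.05],[-0.65,0.28,0,0,0.05],[-0.65,0.28,0,0,0.05],[-0.65,0.28,0,0,0.05],[-0.65,0.28,0,0,0.05],[-0.65,0.28,0,0,0.05],[-0.45,0.2,0,0,0.05],[-0.19,0.11,0,0,0.05]]' 45; python3 -m creep '[[0,0,0,-1,0.05],[0,0,0,-1,0.05],[0,0,0,-1,0.05],[0,0,0,-1,0.05],[0,0,0,-1,0.05],[0,0,0,-1,0.05],[0,0,0,-1,0.05],[0,0,0,-0.74,0.05],[0,0,0,0,0.05]]' 45
cat > bowl.py <<'E'
from h import *
import sys
plan([.5594,-.0693,.24],37)
Hn=np.array([.4915,-.096]); a=np.radians(12.1); D=np.array([[np.cos(a),np.sin(a)],[-np.sin(a),np.cos(a)]])
for n in("wrist","side","scene"):
    d=cam(n); P=cloud(d); h=cv2.cvtColor(d["pixels"],cv2.COLOR_BGR2HSV); L=(P[...,:2]-Hn)@D.T; Z=P[...,2]
    wh=(h[...,1]<50)&(h[...,2]>80)
    for nm,sg in(("L",1),("R",-1)):
        for x0 in(.0,.06):
            m=wh&(L[...,1]*sg>.03)&(L[...,1]*sg<.075)&(L[...,0]>x0)&(L[...,0]<x0+.03)&(Z>.138)&(Z<.156)
            if m.sum()>6: y=L[m][:,1]; print(n,nm,x0,m.sum(),"y",np.percentile(y,[5,50,95]).round(4),"z",np.median(Z[m]).round(3))
    m=(h[...,0]>100)&(h[...,0]<130)&(h[...,1]>110)&(abs(L[...,0]-.072)<.06)&(abs(L[...,1]-.012)<.06)&(Z>.05)&(Z<.3)
    if m.sum()>10: p=L[m]; r=cv2.minAreaRect((p*1000).astype(np.float32)); print(n,"card stand-frame mm",np.round(r[0],1),np.round(r[1],1),round(r[2],1),"y",p[:,1].min().round(3),p[:,1].max().round(3),"x",p[:,0].min().round(3),p[:,0].max().round(3),"zmin",Z[m].min().round(3))
    if len(sys.argv)>1 and n!="side": cv2.imwrite(sys.argv[1]+n+".png",d["pixels"])
E
python3 bowl.py pics/d1
```

```text
clock: 21.55
position: [0.5596, -0.0706, 0.2393]
ee_rot: [-2.103, -2.332, 0.003]
force: [-0.5, 0.7, 0.3]
width: 0.149
gripper_force: 45.0
clock: 22.68
position: [0.5594, -0.0688, 0.24]
ee_rot: [-1.401, -2.81, 0.0]
force: [0.2, 0.1, -0.6]
width: 0.148
gripper_force: 45.0
toolY yaw 37.0 -> turn units -0.00; then shift units (after turn) [-0.01 -0.01 -0.  ] (before turn) [-0.01 -0.01 -0.  ] tilt [-0.001  0.    -1.   ] q7 0.81 t 22.68 pos [ 0.5594 -0.0688  0.24  ]
wrist L 0.0 256 y [0.0561 0.0592 0.0618] z 0.142
wrist L 0.06 249 y [0.0562 0.0591 0.0618] z 0.15
wrist R 0.0 197 y [-0.0513 -0.0479 -0.0458] z 0.141
wrist card stand-frame mm [72.  14.1] [17.1 67.3] 24.9 y -0.019 0.047 x 0.053 0.092 zmin 0.186
side L 0.0 18 y [0.0541 0.0567 0.0599] z 0.14
side L 0.06 23 y [0.0528 0.0561 0.0591] z 0.144
side R 0.0 21 y [-0.0542 -0.0522 -0.0491] z 0.141
side R 0.06 38 y [-0.0535 -0.0515 -0.049 ] z 0.146
side card stand-frame mm [75.5 11.3] [27.1 67. ] 25.5 y -0.024 0.038 x 0.051 0.091 zmin 0.183
scene L 0.06 43 y [0.0549 0.057  0.0587] z 0.145
scene R 0.0 20 y [-0.053  -0.0502 -0.0483] z 0.14
scene R 0.06 45 y [-0.0528 -0.051  -0.0485] z 0.146
scene card stand-frame mm [76.5  5.7] [14.4 59. ] 28.8 y -0.022 0.03 x 0.059 0.095 zmin 0.186
```

View pics/d1wrist.png

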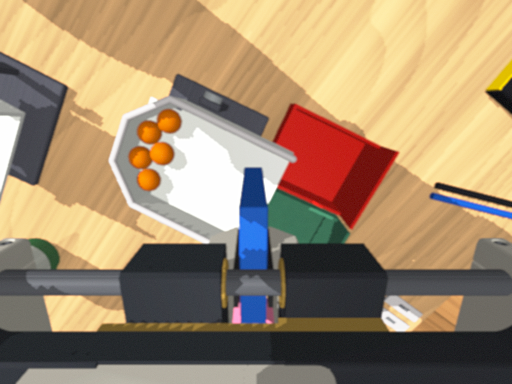

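The wrist view shows five balls in the rear of the bowl (px 130-170, 120-180), with the card over the rim between the walls. The card should go about 3.5 mm further towards the red side. I'll lower it to just above the floor.

```bash
python3 -c "
from h import *
plan([.5587,-.0657,.174],37)"
```

```text
toolY yaw 36.9 -> turn units -0.02; then shift units (after turn) [0.08 0.03 1.66] (before turn) [0.08 0.03 1.66] tilt [-0.001  0.    -1.   ] q7 0.81 t 22.82 pos [ 0.5596 -0.0691  0.2404]
```

```bash
python3 -m creep '[[0.08,0.03,0.2,0,0.05],[0,0,0.4,0,0.05],[0,0,0.4,0,0.05],[0,0,0.4,0,0.05],[0,0,0.2,0,0.05],[0,0,0.06,0,0.05],[0,0,0,0,0.05]]' 60
python3 bowl.py pics/d2
python3 - <<'E'
import cv2
a=cv2.imread("pics/d2scene.png")[150:300,150:320]
cv2.imwrite("pics/d2c.png",cv2.resize(a,None,fx=4,fy=4,interpolation=cv2.INTER_CUBIC))
E
```

```text
clock: 23.7
position: [0.5591, -0.0662, 0.1745]
ee_rot: [1.402, 2.811, 0.0]
force: [0.0, 0.1, 0.2]
width: 0.143
gripper_force: 60.0
toolY yaw 37.0 -> turn units -0.01; then shift units (after turn) [-0.07 -0.04 -1.64] (before turn) [-0.07 -0.04 -1.64] tilt [ 0.  0. -1.] q7 0.83 t 23.7 pos [ 0.5591 -0.0662  0.1745]
wrist L 0.0 442 y [0.0563 0.0594 0.0619] z 0.141
wrist L 0.06 454 y [0.0563 0.0595 0.0619] z 0.15
wrist R 0.0 26 y [-0.0507 -0.0473 -0.0452] z 0.139
wrist R 0.06 9 y [-0.0515 -0.0497 -0.0469] z 0.152
wrist card stand-frame mm [72.1 16.6] [17.  67.1] 23.9 y -0.016 0.05 x 0.053 0.092 zmin 0.121
side L 0.0 17 y [0.0551 0.0577 0.0602] z 0.14
side R 0.0 21 y [-0.0536 -0.0521 -0.0487] z 0.14
side R 0.06 40 y [-0.0535 -0.0517 -0.0482] z 0.145
side card stand-frame mm [72.9 12.7] [19.9 67.1] 24.4 y -0.02 0.04 x 0.052 0.091 zmin 0.119
scene L 0.06 39 y [0.0365 0.0564 0.058 ] z 0.143
scene R 0.0 20 y [-0.0529 -0.0514 -0.0479] z 0.139
scene R 0.06 46 y [-0.0527 -0.0512 -0.0477] z 0.146
scene card stand-frame mm [76.8  3.6] [16.3 53.7] 38.4 y -0.018 0.028 x 0.062 0.1 zmin 0.12
```

View pics/d2c.png

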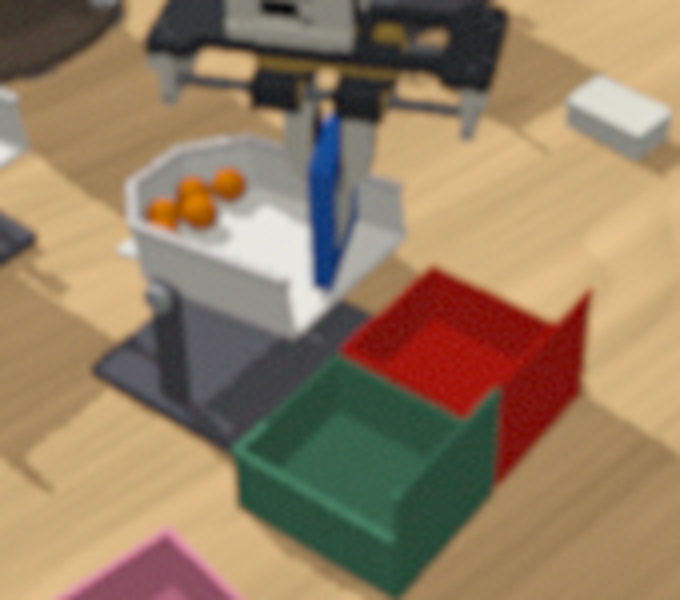

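The card (px (328,200)) stands across the rim with about 6 mm left on the red side and 30 mm on the green side. I'll press down now.

```bash
python3 -m creep '[[0,0,0.1,0,0.05],[0,0,0.1,0,0.05],[0,0,0.1,0,0.05],[0,0,0.1,0,0.05],[0,0,0.1,0,0.05],[0,0,0.1,0,0.05],[0,0,0.1,0,0.05],[0,0,0.06,0,0.05],[0,0,0,0,0.05]]' 60
cat > balls.py <<'E'
from h import *
import sys
Hn=np.array([.4915,-.096]); a=np.radians(12.1); D=np.array([[np.cos(a),np.sin(a)],[-np.sin(a),np.cos(a)]])
s=readout.observe(); print("t",round(s["clock"],2),"f",s["force"].round(1),"z",s["position"].round(4))
for n in("scene","side","wrist"):
    d=cam(n); P=cloud(d); h=cv2.cvtColor(d["pixels"],cv2.COLOR_BGR2HSV)
    m=cv2.inRange(h,(6,170,110),(16,255,255)); k,l,st,c=cv2.connectedComponentsWithStats(m)
    for i in range(1,k):
        if st[i,4]<12: continue
        p=np.median(P[l==i],0); print(n,"px",c[i].round(),st[i,4],"stand mm",((p[:2]-Hn)@D.T*1000).round(),"z",(p[2]*1000).round())
    if n=="scene" and len(sys.argv)>1: cv2.imwrite(sys.argv[1],cv2.resize(d["pixels"][150:300,150:320],None,fx=4,fy=4,interpolation=cv2.INTER_CUBIC))
E
python3 balls.py pics/e1.png
```

```text
clock: 24.98
position: [0.56, -0.066, 0.1444]
ee_rot: [1.402, 2.809, 0.002]
force: [2.8, -0.4, 4.8]
width: 0.145
gripper_force: 60.0
t 24.98 f [ 2.8 -0.4  4.8] z [ 0.56   -0.066   0.1444]
scene px [222. 213.] 38 stand mm [45.  4.] z 108.0
scene px [221. 222.] 37 stand mm [ 63. -14.] z 104.0
side px [271. 219.] 117 stand mm [44. -1.] z 106.0
wrist px [224. 200.] 988 stand mm [49. 19.] z 108.0
```

```bash
python3 -m creep '[[0,0,0.05,0,0.05],[0,0,0.05,0,0.05],[0,0,0.05,0,0.05],[0,0,0,0,0.05],[0,0,0,0,0.05],[0,0,0,0,0.05],[0,0,0,0,0.05]]' 60
python3 balls.py pics/e2.png
```

```text
clock: 26.0
position: [0.5621, -0.0683, 0.1414]
ee_rot: [1.401, 2.803, 0.003]
force: [-1.4, -5.5, 30.5]
width: 0.149
gripper_force: 60.0
t 26.0 f [-1.4 -5.5 30.5] z [ 0.5621 -0.0683  0.1414]
scene px [224. 227.] 18 stand mm [ 77. -25.] z 102.0
scene px [231. 257.] 56 stand mm [102. -33.] z 22.0
scene px [241. 265.] 57 stand mm [137. -40.] z 22.0
scene px [227. 267.] 50 stand mm [115. -64.] z 23.0
side px [321. 241.] 42 stand mm [182. -40.] z 22.0
side px [294. 245.] 16 stand mm [101. -34.] z 24.0
side px [304. 245.] 39 stand mm [130. -40.] z 23.0
```

View pics/e2.png

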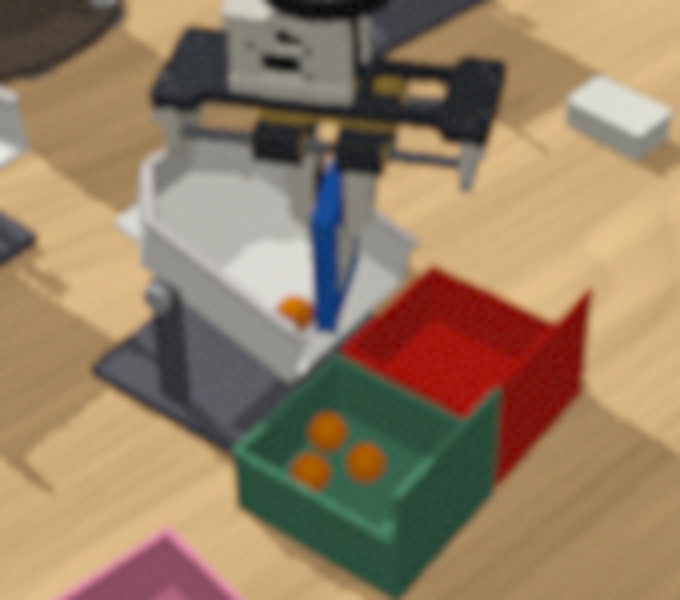

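Three balls are in green at px (325,430), (365,460) and (310,470). The side view shows a fourth by the far wall, and the last one is at the gap (295,312). I'll ease off a little and wait.

```bash
python3 -m creep '[[0,0,-0.05,0,0.05],[0,0,0,0,0.05],[0,0,0,0,0.05],[0,0,0,0,0.05]]' 60
python3 balls.py
```

```text
clock: 26.65
position: [0.5618, -0.068, 0.1421]
ee_rot: [1.401, 2.804, 0.002]
force: [3.7, -5.3, 16.3]
width: 0.149
gripper_force: 60.0
t 26.65 f [ 3.7 -5.3 16.3] z [ 0.5618 -0.068   0.1421]
scene px [231. 257.] 60 stand mm [102. -33.] z 22.0
scene px [246. 269.] 41 stand mm [154. -42.] z 21.0
scene px [229. 269.] 41 stand mm [122. -67.] z 24.0
side px [321. 241.] 43 stand mm [182. -40.] z 23.0
side px [309. 244.] 39 stand mm [147. -41.] z 23.0
side px [293. 245.] 18 stand mm [101. -33.] z 24.0
side px [302. 252.] 13 stand mm [114. -66.] z 27.0
```

```bash
python3 -m creep '[[0,0,0,0,0.05],[0,0,0,0,0.05],[0,0,0,0,0.05],[0,0,0,0,0.05]]' 60
python3 balls.py pics/e3.png
python3 - <<'E'
from h import *
a=cam("side")["pixels"][190:290,210:350]; b=cv2.imread("pics/e3.png")
cv2.imwrite("pics/e3b.png",np.hstack([cv2.resize(b,(380,340)),cv2.resize(a,(420,340),interpolation=cv2.INTER_CUBIC)]))
E
```

```text
clock: 27.3
position: [0.5618, -0.068, 0.1421]
ee_rot: [1.401, 2.804, 0.002]
force: [3.9, -5.4, 16.6]
width: 0.148
gripper_force: 60.0
t 27.3 f [ 3.9 -5.4 16.6] z [ 0.5618 -0.068   0.1421]
scene px [231. 257.] 59 stand mm [102. -33.] z 22.0
scene px [246. 269.] 39 stand mm [154. -41.] z 21.0
scene px [229. 269.] 40 stand mm [122. -67.] z 25.0
side px [321. 241.] 41 stand mm [182. -40.] z 24.0
side px [309. 244.] 39 stand mm [146. -41.] z 23.0
side px [294. 245.] 14 stand mm [102. -33.] z 24.0
side px [302. 252.] 14 stand mm [114. -67.] z 25.0
```

View pics/e3b.png

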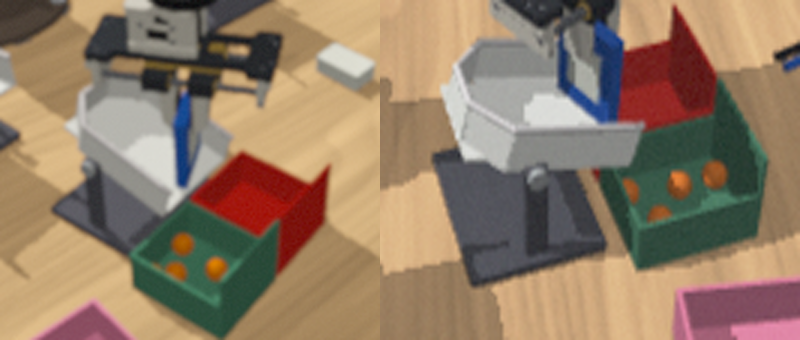

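Four balls are visible in the green tray (right half: (630,190), (658,213), (680,184), (714,175)). The fifth is hidden from both fixed cameras. I'll lift gently with the card still across the rim, then look with the wrist camera.

```bash
python3 -m creep '[[0,0,-0.1,0,0.05],[0,0,-0.15,0,0.05],[0,0,-0.15,0,0.05],[0,0,-0.15,0,0.05],[0,0,-0.15,0,0.05],[0,0,-0.15,0,0.05],[0,0,-0.3,0,0.05],[0,0,-0.6,0,0.05],[0,0,-0.7,0,0.05],[0,0,-0.7,0,0.05],[0,0,-0.5,0,0.05]]' 60
python3 balls.py
python3 -c "
from h import *
plan([.60,-.19,.32],37)"
```

```text
clock: 28.88
position: [0.5589, -0.0662, 0.2877]
ee_rot: [1.402, 2.81, 0.001]
force: [0.2, 0.5, -1.2]
width: 0.152
gripper_force: 60.0
t 28.88 f [ 0.2  0.5 -1.2] z [ 0.5589 -0.0662  0.2877]
scene px [231. 257.] 62 stand mm [102. -33.] z 22.0
scene px [246. 268.] 55 stand mm [153. -40.] z 23.0
scene px [229. 269.] 41 stand mm [122. -67.] z 25.0
side px [321. 241.] 39 stand mm [183. -40.] z 23.0
side px [309. 244.] 38 stand mm [146. -40.] z 23.0
side px [293. 245.] 18 stand mm [101. -33.] z 23.0
side px [302. 252.] 14 stand mm [114. -65.] z 25.0
wrist px [283. 208.] 150 stand mm [148. -32.] z 26.0
wrist px [304. 216.] 147 stand mm [184. -32.] z 25.0
toolY yaw 37.0 -> turn units -0.01; then shift units (after turn) [-3.08 -1.05 -0.83] (before turn) [-3.09 -1.05 -0.83] tilt [ 0.002  0.    -1.   ] q7 0.79 t 29.02 pos [ 0.5593 -0.0662  0.2869]
```

```bash
python3 -m creep '[[-0.3,-0.1,-0.1,0,0.05],[-0.5,-0.18,-0.15,0,0.05],[-0.6,-0.2,-0.15,0,0.05],[-0.6,-0.2,-0.15,0,0.05],[-0.6,-0.2,-0.15,0,0.05],[-0.4,-0.15,-0.1,0,0.05],[0,0,0,0,0.05]]' 60
python3 balls.py
python3 - <<'E'
from h import *
cv2.imwrite("pics/f1.png",cam("wrist")["pixels"])
E
```

```text
clock: 29.9
position: [0.5979, -0.1886, 0.3174]
ee_rot: [-1.406, -2.809, 0.002]
force: [-0.4, -0.5, -0.8]
width: 0.147
gripper_force: 60.0
t 29.9 f [-0.4 -0.5 -0.8] z [ 0.5979 -0.1886  0.3174]
scene px [231. 257.] 58 stand mm [102. -33.] z 21.0
scene px [246. 268.] 57 stand mm [153. -41.] z 23.0
scene px [229. 269.] 41 stand mm [121. -67.] z 25.0
side px [321. 241.] 40 stand mm [183. -41.] z 23.0
side px [310. 244.] 37 stand mm [147. -42.] z 23.0
side px [294. 245.] 16 stand mm [101. -34.] z 24.0
side px [302. 252.] 15 stand mm [114. -65.] z 25.0
wrist px [311. 131.] 148 stand mm [149. -35.] z 26.0
wrist px [332. 140.] 151 stand mm [185. -34.] z 25.0
wrist px [284. 140.] 147 stand mm [117. -65.] z 26.0
wrist px [269. 144.] 130 stand mm [ 99. -80.] z 26.0
```

The wrist camera finds a ball at (99,-80) that both fixed cameras miss. With those at (102,-33), (149,-35), (185,-34) and (117,-65), all five are in green, with no orange in the bowl or the red tray. Next I put the card back on the free table spot at (0.45,0.12).

```bash
python3 -c "
from h import *
plan([.45,.12,.16],37)"
```

```text
toolY yaw 37.1 -> turn units 0.01; then shift units (after turn) [8.32 1.64 3.95] (before turn) [8.32 1.65 3.95] tilt [-0.001  0.001 -1.   ] q7 1.01 t 30.1 pos [ 0.598  -0.1855  0.3176]
```

```bash
python3 -m creep '[[0.4,0.08,0,0,0.05],[0.8,0.16,0,0,0.05],[0.8,0.16,0,0,0.05],[0.8,0.16,0,0,0.05],[0.8,0.16,0,0,0.05],[0.8,0.16,0,0,0.05],[0.8,0.16,0,0,0.05],[0.8,0.16,0,0,0.05],[0.8,0.16,0,0,0.05],[0.8,0.15,0,0,0.05],[0.5,0.1,0,0,0.05],[0.22,0.04,0,0,0.05]]' 60; python3 -m creep '[[0,0,0.5,0,0.05],[0,0,0.8,0,0.05],[0,0,0.8,0,0.05],[0,0,0.8,0,0.05],[0,0,0.7,0,0.05],[0,0,0.35,0,0.05],[0,0,0,0,0.05]]'
python3 - <<'E'
from h import *
s=readout.observe(); c=s["position"]; M=R.from_rotvec(s["ee_rot"]).as_matrix()
for n in("scene","side"):
    d=cam(n); P=cloud(d); h=cv2.cvtColor(d["pixels"],cv2.COLOR_BGR2HSV); Q=(P-c)@M
    m=(cv2.inRange(h,(100,110,30),(130,255,255))>0)&(abs(Q[...,0])<.05)&(abs(Q[...,1])<.03)&(Q[...,2]>-.04)&(Q[...,2]<.08)
    q=Q[m]; print(n,len(q),"tool-x range",q[:,0].min().round(4),q[:,0].max().round(4),"zmax",q[:,2].max().round(4))
    for lo in(-.034,-.02,-.005,.01,.022): # lower edge z vs x
        t=q[(q[:,0]>lo)&(q[:,0]<lo+.014)]; 
        if len(t)>3: print("  x",lo,"low edge",np.sort(t[:,2])[-3:].mean().round(4),"top",np.sort(t[:,2])[:3].mean().round(4))
E
```

```text
clock: 31.6
position: [0.4492, 0.1206, 0.3181]
ee_rot: [-1.397, -2.813, -0.001]
force: [0.2, -0.2, -1.5]
width: 0.152
gripper_force: 60.0
clock: 32.48
position: [0.4503, 0.1186, 0.1596]
ee_rot: [-1.402, -2.811, 0.002]
force: [0.6, -0.7, 0.1]
width: 0.152
gripper_force: 60.0
scene 165 tool-x range -0.0374 0.0301 zmax 0.0519
  x -0.034 low edge 0.0516 top -0.0316
  x -0.02 low edge -0.0288 top -0.0335
  x -0.005 low edge -0.029 top -0.0347
  x 0.01 low edge -0.0296 top -0.0319
  x 0.022 low edge -0.0318 top -0.0322
side 213 tool-x range -0.036 0.0322 zmax 0.0544
  x -0.034 low edge 0.0531 top -0.0318
  x -0.02 low edge 0.0518 top -0.0332
  x -0.005 low edge 0.0518 top -0.035
  x 0.01 low edge 0.0505 top 0.0317
  x 0.022 low edge 0.05 top 0.0123
```

```bash
python3 -m creep '[[0,0,0.4,0,0.05],[0,0,0.6,0,0.05],[0,0,0.6,0,0.05],[0,0,0.5,0,0.05],[0,0,0.3,0,0.05],[0,0,0.15,0,0.05],[0,0,0,0,0.05]]' 20; python3 -m creep '[[0,0,0.04,0,0.05],[0,0,0.03,0,0.05],[0,0,0,0,0.05]]' 10
```

```text
clock: 33.45
position: [0.4511, 0.1191, 0.0585]
ee_rot: [1.402, 2.811, 0.001]
force: [-0.1, -0.9, -0.7]
width: 0.152
gripper_force: 20.0
clock: 33.83
position: [0.4509, 0.1197, 0.0562]
ee_rot: [1.401, 2.812, 0.003]
force: [-4.9, 2.8, 11.0]
width: 0.153
gripper_force: 10.0
```

```bash
python3 -m creep '[[0,0,0,0,0.05],[0,0,-0.02,0,0.05],[0,0,0,0,0.05],[0,0,0,0,0.2],[0,0,0,0,0.3],[0,0,0,0,0.5],[0,0,0,0,0.8],[0,0,0,0,0.9],[0,0,0,0,0.9]]' 3; python3 -m creep '[[0,0,-0.4,0,0.9],[0,0,-0.8,0,0.9],[0,0,-0.8,0,0.9],[0,0,-0.8,0,0.9],[0,0,-0.8,0,0.9],[0,0,-0.4,0,0.9],[0,0,0,0,0.9],[0,0,0,0,0.9]]' 3
python3 - <<'E'
from h import *
s=readout.observe(); print(s["width"],s["position"].round(3))
for n in("scene","side"):
    d=cam(n); np.save(n+".npy",np.dstack([d["pixels"],cloud(d)]))
    P=cloud(d); h=cv2.cvtColor(d["pixels"],cv2.COLOR_BGR2HSV)
    m=(cv2.inRange(h,(100,110,30),(130,255,255))>0)&(abs(P[...,0]-.45)<.1)&(abs(P[...,1]-.12)<.1)&(P[...,2]>.005)&(P[...,2]<.12)
    p=P[m]; r=cv2.minAreaRect((p[:,:2]*1000).astype(np.float32)); print(n,m.sum(),"z",p[:,2].min().round(3),p[:,2].max().round(3),np.round(r[0]),np.round(r[1]),r[2])
E
python3 m.py | grep -E "orange|carton|white|green px|red px"; python3 balls.py
```

```text
clock: 34.95
position: [0.4507, 0.1187, 0.0559]
ee_rot: [-1.402, -2.811, -0.0]
force: [-0.7, 0.9, -1.2]
width: 0.685
gripper_force: 0.0
clock: 35.95
position: [0.4502, 0.1186, 0.2152]
ee_rot: [-1.402, -2.811, 0.001]
force: [0.2, 0.6, 0.7]
width: 0.903
gripper_force: 0.0
0.9032298883841989 [0.45  0.119 0.215]
scene 135 z 0.006 0.092 [453. 121.] [13. 73.] 37.74253845214844
side 218 z 0.006 0.093 [449. 118.] [18. 70.] 35.57951736450195
scene green px [296.  83.] 1065 c [0.069 0.663] wh [0.196 0.272] ang 12.1 z [0.084 0.098 0.101]
scene green px [311.  99.] 307 c [0.161 0.684] wh [0.009 0.235] ang 11.2 z [0.019 0.043 0.068]
scene green px [271. 109.] 35 c [0.078 0.53 ] wh [0.055 0.011] ang 14.0 z [0.008 0.018 0.026]
scene green px [ 68. 214.] 104 c [ 0.387 -0.383] wh [0.024 0.024] ang 36.5 z [0.177 0.188 0.191]
scene green px [380. 220.] 120 c [0.763 0.277] wh [0.036 0.041] ang 87.3 z [0.027 0.03  0.031]
scene green px [ 77. 243.] 257 c [ 0.407 -0.388] wh [0.053 0.019] ang 77.0 z [0.098 0.117 0.132]
scene green px [243. 268.] 1690 c [ 0.629 -0.105] wh [0.148 0.126] ang 11.6 z [0.006 0.03
[... 1729 characters left out ...]
e carton px [275. 144.] 343 c [0.612 0.437] wh [0.076 0.121] ang 63.0 z [0.021 0.029 0.032]
side carton px [245. 170.] 159 c [0.487 0.279] wh [0.069 0.05 ] ang 2.2 z [0.02  0.024 0.028]
t 36.05 f [0.9 0.  0.7] z [0.4501 0.1185 0.2149]
scene px [231. 257.] 59 stand mm [103. -33.] z 22.0
scene px [246. 268.] 55 stand mm [152. -40.] z 23.0
scene px [229. 269.] 42 stand mm [122. -66.] z 24.0
side px [321. 241.] 39 stand mm [184. -40.] z 23.0
side px [310. 244.] 35 stand mm [147. -41.] z 24.0
side px [293. 245.] 17 stand mm [101. -33.] z 23.0
side px [302. 252.] 13 stand mm [114. -67.] z 25.0
wrist px [283. 323.] 131 stand mm [  9. 236.] z 307.0
wrist px [334. 322.] 21 stand mm [197.  83.] z 51.0
```

```bash
python3 -c "
from cell import sign_off; print(sign_off())"
```

```text
the job is handed in; nothing more can be done
None
```

I handed the job in at about 36 s: all five balls are in the green tray, the red tray is empty, the bowl has swung back and the card is standing upright on its short edge (I viewed 12 pictures, two over the limit of 10).

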